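# Hang the rinsed test jar on the drying board

### The job

Take the long stainless test jar out of the wire draining cradle and hang it upside down on the free tall peg of the drying board, closed end resting on the peg's tip so that its rim hangs clear of the board. Lower it gently and keep hold until you feel it rest on the peg, then let go; leave the steel sleeve that is drying on the other tall peg, the short jar and everything else on the bench where they are.

Things in the scene. Friction and masses are not known exactly. Their poses are not given: they have to be found in the camera images.
- jar: The long test jar to hang: plain stainless cylinder, 40 mm outside, 120 mm long, bore 36 mm, closed end 4 mm thick, 45 mm bead on the last 7 mm at the mouth (do not grip there); 140 to 280 g. Origin: outer centre of the closed end; z axis along the jar to the mouth. It starts lying in one of the cradle's two places, mouth downhill, 15 degrees below level.
- jar_floor (a point): Centre of the inside of the long jar's closed end, 4 mm from its origin.
- jar_rim (a point): Centre of the long jar's mouth, 120 mm from its origin.
- jar_short: A shorter jar of the same make (40 mm diameter, 75 mm long, z axis to its mouth; origin on the axis, 120 mm from its rim, so 45 mm outside its closed end) lying in the cradle's other place. To be left.
- sleeve: Open-ended stainless tube, 40 mm outside, 36 mm bore, 100 mm long, already drying: it is slid over one of the two tall pegs and stands on the socket's flange, its lower end 5 mm above the board, the peg's tip showing above it. That peg is taken. Origin: centre of its lower end. To be left.
- cradle: Steel wire draining cradle, fixed, 156 mm (its x) by about 130 mm; origin: centre of its foot. Two places, 45 mm either side of the middle along x, each two 6 mm wires 23 mm apart under the jar and parallel to it: the jar's sides are free. Jars slope 15 degrees, mouth down to the cradle's -y, rim against a cross wire; the long jar's middle is 58 mm above the bench.
- board: Drying board, fixed: white perforated board 338 mm long (its y) in a low steel drip tray 160 x 350 mm; board's top 20 mm above the bench. Origin: centre of its underside. Three plug-in pegs stand upright in a row along its y, 100 mm apart, in any order.
- peg_1: Tall white drying peg, upright, 28 mm diameter with a domed tip (14 mm radius), in a round socket on the board (flange 42 mm wide, 5 mm high, neck 34 mm to 9 mm). It is stiffly plugged in: its tip stands 124 to 140 mm above the board's top, each peg its own; a jar does not push it down. Origin: centre of the socket's foot on the board's top (the tip's height is not reported).
- peg_2: Tall white drying peg like peg_1, with its own height; origin likewise. One of peg_1 and peg_2 carries the sleeve that is already drying, the other is free.
- peg_3: Short white drying peg, same shape and diameter but only 85 mm high: for short jars, too short for the long one, whose rim would stand on the board. Always free.
- wash_bottle: Clear plastic wash bottle, 70 mm diameter, 205 mm high with its spout. Origin: centre of its foot.
- sample_bottle: Amber sample bottle with black cap, 60 mm diameter, 130 mm high. Origin: centre of its foot.
- beaker: Stainless beaker, 76 mm diameter, 90 mm high, standing. Origin: centre of its foot.
- brush: Wire-handled bottle brush, 230 mm long with a 32 mm thick white bristle head, lying on the bench.
- stopper: Black rubber stopper, 38 mm across, 28 mm high. Origin: centre of its foot.
- steel_lid: Flat round steel lid, 64 mm diameter, 12 mm high, lying on the bench.
Mind the look-alikes: they are no part of the job. Leave any pink or yellow look-alike of the jar alone.

How it is judged (in metres and radians):
On the way, in this order (a step that is already met when the one before it is completed fails the run):
1. the long jar is lifted out of the cradle in the gripper (contact force between the fingers and jar above 0.5 N and distance of jar from where it was at the start of the episode above 0.05 m and contact force between jar and cradle below 0.1 N), for 0.1 s.
2. still held, the jar rests upside down on a tall peg, its closed end on the tip (contact force between the fingers and jar above 0.5 N and ((horizontal distance between jar_floor and peg_1 below 0.01 m and horizontal distance between jar_rim and peg_1 below 0.012 m and z of jar_floor in the frame of peg_1 between 0.121 and 0.143 m and z of jar_rim in the frame of peg_1 below 0.03 m and contact force between jar and peg_1 above 0.5 N) or (horizontal distance between jar_floor and peg_2 below 0.01 m and horizontal distance between jar_rim and peg_2 below 0.012 m and z of jar_floor in the frame of peg_2 between 0.121 and 0.143 m and z of jar_rim in the frame of peg_2 below 0.03 m and contact force between jar and peg_2 above 0.5 N))), for 0.1 s.
At the end, for the whole second after the job is handed in: The long jar hangs still and upside down on the free tall peg: closed end's inside 121 to 143 mm above the board and within 10 mm sideways of the peg's middle, mouth within 12 mm, rim under 30 mm above the board. Short jar and sleeve moved under 20 mm, the other loose things under 30 mm (((horizontal distance between jar_floor and peg_1 below 0.01 m and horizontal distance between jar_rim and peg_1 below 0.012 m and z of jar_floor in the frame of peg_1 between 0.121 and 0.143 m and z of jar_rim in the frame of peg_1 below 0.03 m) or (horizontal distance between jar_floor and peg_2 below 0.01 m and horizontal distance between jar_rim and peg_2 below 0.012 m and z of jar_floor in the frame of peg_2 between 0.121 and 0.143 m and z of jar_rim in the frame of peg_2 below 0.03 m)) and linear speed of jar below 0.03 m/s and angular speed of jar below 0.3 rad/s and distance of each of wash_bottle, sample_bottle, beaker, brush, stopper, steel_lid from where it was at the start of the episode below 0.03 m and distance of each of jar_short, sleeve from where it was at the start of the episode below 0.02 m); the robot touches nothing.
It fails at once if the jar is dropped or slammed onto a peg: faster than 0.15 m/s over the last of its way down ((horizontal distance between jar_floor and peg_1 below 0.02 m and z of jar_floor in the frame of peg_1 below 0.148 m and z of jar_rim in the frame of peg_1 below 0.04 m and linear speed of jar above 0.15 m/s) or (horizontal distance between jar_floor and peg_2 below 0.02 m and z of jar_floor in the frame of peg_2 below 0.148 m and z of jar_rim in the frame of peg_2 below 0.04 m and linear speed of jar above 0.15 m/s)).
It fails at once if the jar is pressed or knocked against a peg, sleeve or board with more than 25 N (contact force between jar and peg_1 above 25 N or contact force between jar and peg_2 above 25 N or contact force between jar and peg_3 above 25 N or contact force between jar and board above 25 N or contact force between jar and sleeve above 25 N).
It fails at once if the drying sleeve or the short jar is displaced by more than 20 mm (distance of any of sleeve, jar_short from where it was at the start of the episode above 0.02 m).
It fails at once if another loose thing is displaced by more than 30 mm (distance of any of wash_bottle, sample_bottle, beaker, brush, stopper, steel_lid from where it was at the start of the episode above 0.03 m).
It also fails if it takes over 42 s, if anything falls off the work surface, if the arm or the gripper's body presses on something with over 40 N, if the wrist force passes 120 N, or if a joint passes its speed limit or range.

### The arm

A 6-joint arm with a two-finger parallel gripper is mounted at the origin on the work surface. World frame = base frame: x ahead of the robot, y to its left, z up, the work surface at z = 0. Lengths are in mm, angles in rad, forces in N, time in s.
With the tool pointing down it reaches from about 350 to 975 mm from the base axis. Payload 7.1 kg.
Tool frame: the origin (TCP) lies midway between the tips of the shut fingers; the grasp point (between the pads) lies 19 mm behind it; z points along the fingers, y is the line along which they close (so a half turn about z gives the same grasp; the last joint's range is limited). The gripper opens to 88 mm and grips with 3 to 60 N. Pads are 20 mm wide; open, the fingers measure 115 mm over their backs; the gripper's body (75 mm by 178 mm) begins 61 mm behind the grasp point.
Start: joints at [-1.243, 0.423, 1.63, -0, 1.089, -0.019], TCP at [212.448, -587.767, 222.675] pointing down, gripper open.
Joint ranges: [-3, 3], [-0.9, 2.11], [0.09, 2.58], [-1.31, 4.45], [0.11, 2.69], [-2.54, 2.54]. Speed limits (rad/s): [2.39, 2.39, 3.01, 3.14, 3.14, 3.14].

### API

Orientations are given as a rotation vector (axis times angle).
In Python, from workcell import ctrl gives the robot as it stands.
- The arm moves only by the shell command python3 -m pendant 'ROWS'. ROWS is a JSON object of lists of equal length, an entry for each row: "grip": the opening, from -1 (shut) to 1 (fully open); "linear": the shift along the tool's x, y, z in mm, a list of three; "angular": the turn, a rotation vector about the tool's x, y, z in rad, a list of three. In form: {"grip": [grip, ...], "linear": [[tx, ty, tz], ...], "angular": [[ax, ay, az], ...]}. A call has 1 to 12 rows; each row shifts and turns the commanded pose from where the row before left it, along the tool's axes as they then stand; what a row does not reach is not made up. A row lasts 1/12 s, in which the tool goes at most 41.7 mm and 7.16 degrees, less where a joint would pass 70% of its speed; a pose out of reach is approached as far as the arm can. A call with a gripper value outside its range is refused whole. The fingers move at their own pace and stop on an object; the grip force is fixed at half the most. Time passes only in rows, so rows that do not move let the fingers close. It gives the time, the measured TCP pose, the force, the opening and the grip force at its end, in the units of the state.
- ctrl.get_obs(): the state, without advancing time (a new reading comes with each control period).
- ctrl.get_image(name): name is "scene" or "top"; returns the picture (384x512x3 uint8, red, green, blue); there is no depth.
- ctrl.camera_params(name): a dict with "vfov" (degrees; the focal length in pixels is half the picture's height over the tangent of half this angle, whatever the lens; pixels are square), "cx", "cy" (the principal point, pixels), "R" (3x3) and "t" (3): a world point X has camera coordinates R X + t. Camera axes: x right, y down, z forward; pixel columns grow to the right and rows downward; lengths in mm; the calibration is good to about 2 mm. A picture is of the moment at which its call begins. camera_params takes no time and is no camera call.
- ctrl.close_job(): hands the job in; it is judged then, once.
The state is a dict: "t": time; "qpos": joint angles; "qvel": joint speeds; "joint_torque": joint torques, N m; "ee_pos": TCP position; "orientation": TCP orientation; "ft_force": force on the tool from outside, world axes, zero at the start; "moment": the same for the moment, N m; "width": finger opening in mm; "grasp_force": force on a finger pad.
Only numpy, scipy, OpenCV 4.12 (cv2) and the standard library are available. Lean on these libraries where they do the work, as an engineer would, in place of code of your own. Each camera call takes 0.05 s, during which the arm holds its last target. There are 200 camera calls.

## Working session

There is one attempt and no reset: what is moved stays moved. The work goes in short steps, Python scripts to look and compute and a shell command to move; the robot and the scene stay as the last step left them, time stands still between calls to the robot, and variables do not carry over. Pictures are saved under pics/ and viewed, at most 10 in all, crops included, and the job is handed in when it is done.

```bash
mkdir -p pics; ls; python3 - <<'E'
from workcell import ctrl
import cv2,numpy as np
for n in("scene","top"):
    im=ctrl.get_image(n);cv2.imwrite(f"pics/{n}0.png",cv2.resize(im[...,::-1],(800,600),interpolation=cv2.INTER_CUBIC))
    np.save(f"pics/{n}0.npy",im)
    print(n,ctrl.camera_params(n))
print(ctrl.get_obs())
E
```

```text
pics
scene {'vfov': 42.92644678575498, 'cx': 257.7781381057609, 'cy': 188.18365548491477, 'R': array([[ 0.52925229,  0.84841608,  0.00906424],
       [ 0.713997  , -0.43957785, -0.54495834],
       [-0.45836699,  0.29489229, -0.83841412]]), 't': array([-272.53079676, -346.76525221, 1880.8477477 ])}
top {'vfov': 53.885826630659004, 'cx': 249.8035838252237, 'cy': 190.1850563639725, 'R': array([[ 0.09664267, -0.99531738,  0.00187177],
       [-0.9690854 , -0.0945242 , -0.22790055],
       [ 0.2270103 ,  0.02021101, -0.97368262]]), 't': array([-62.56258554, 547.25455929, 971.02539236])}
{'t': 0.1, 'qpos': array([-1.24302265e+00,  4.23756804e-01,  1.63053303e+00, -2.34048089e-05,
        1.08862275e+00, -1.89988457e-02]), 'qvel': array([-0.00076488, -0.0017105 , -0.00212199,  0.00186156,  0.00015018,
       -0.00023712]), 'joint_torque': array([ 8.99251445e-04, -5.45612597e+01, -2.74326342e+01,  6.44329609e-02,
        1.88436412e-02, -3.74423632e-05]), 'ee_pos': array([ 212.28442678, -587.34999553,  222.01584247]), 'orientation': array([-3.09320382e+00, -5.41776209e-01,  3.50854856e-04]), 'ft_force': array([ 0.22245788, -0.46527591,  0.44187052]), 'moment': array([ 0.0177121 , -0.01925569, -0.05173862]), 'grasp_force': 0.0, 'width': 88.1032503088383}
```

View pics/scene0.png

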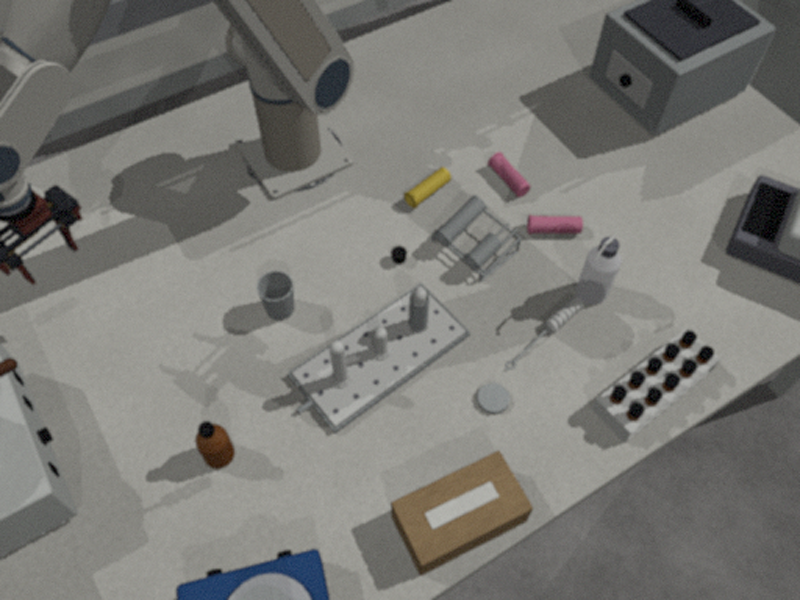

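View pics/top0.png

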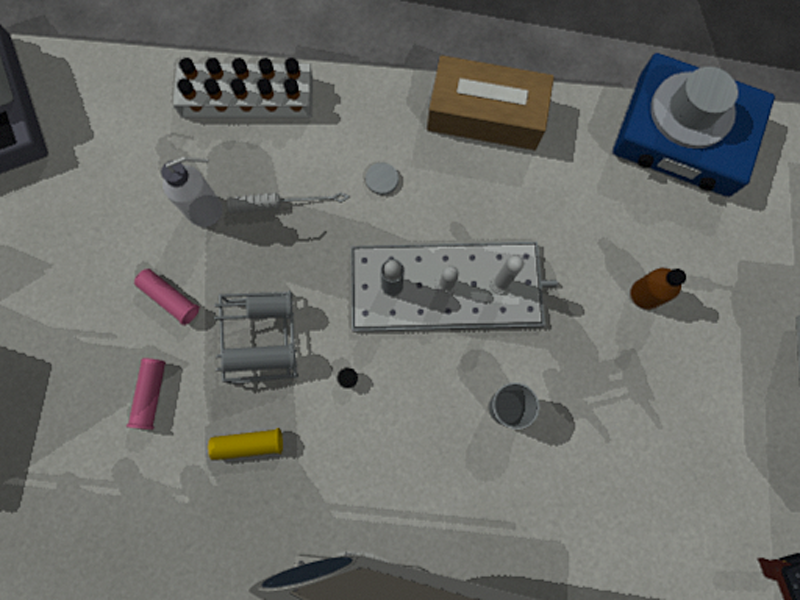

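The pictures show the cradle with two steel jars: the longer at top (257,360), the shorter at (270,307). On the board, the left peg (392,272) is dark and thick with a light tip, so it is the sleeved one. The middle peg (450,275) is short, and the right peg (512,268) is tall and free. The pink and yellow cylinders are look-alikes. I'll confirm this in enlarged crops.

```bash
python3 - <<'E'
import cv2,numpy as np
def crop(n,x0,y0,w,h,s):
    im=np.load(f"pics/{n}0.npy")[...,::-1]
    return cv2.resize(im[y0:y0+h,x0:x0+w],None,fx=s,fy=s,interpolation=cv2.INTER_CUBIC)
# top crop native: cradle x130-200,y180-250 ; pegs x220-360 y145-215
a=crop("top",130,180,70,70,8); cv2.imwrite("pics/c1.png",a)
a=crop("top",220,148,133,66,6)
b=crop("scene",180,175,133,100,3)
cv2.imwrite("pics/c2.png",a); 
c=crop("scene",180,120,160,120,5); cv2.imwrite("pics/c3.png",c)
E
```

```text
(no output)
```

View pics/c1.png

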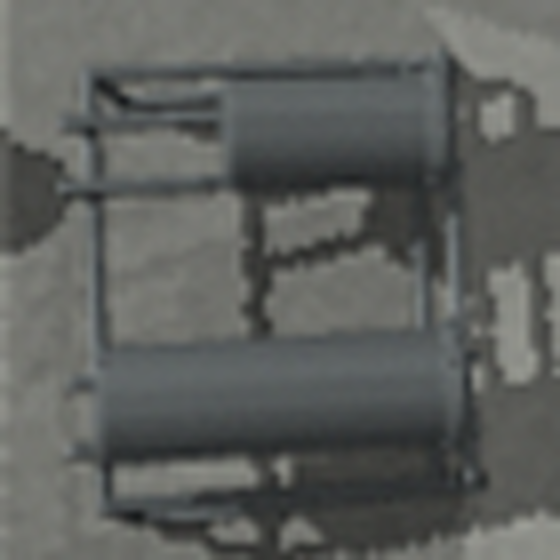

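View pics/c2.png

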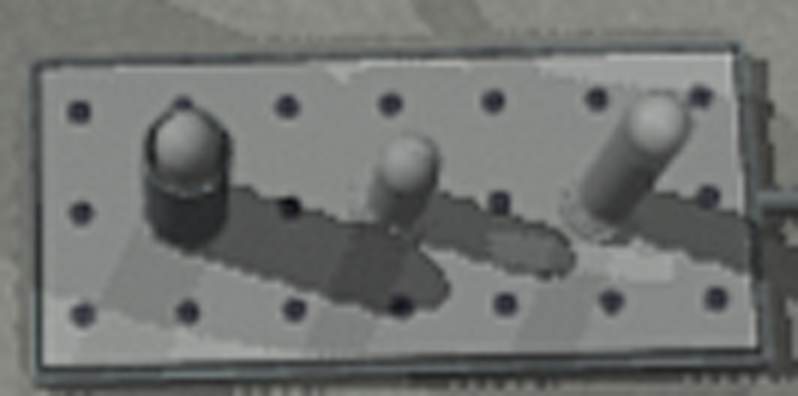

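```bash
python3 - <<'E'
import cv2,numpy as np
im=np.load("pics/scene0.npy")[...,::-1]
a=cv2.resize(im[180:265,180:305],None,fx=6.4,fy=6.4,interpolation=cv2.INTER_CUBIC);cv2.imwrite("pics/c4.png",a)
E
```

```text
(no output)
```

View pics/c4.png

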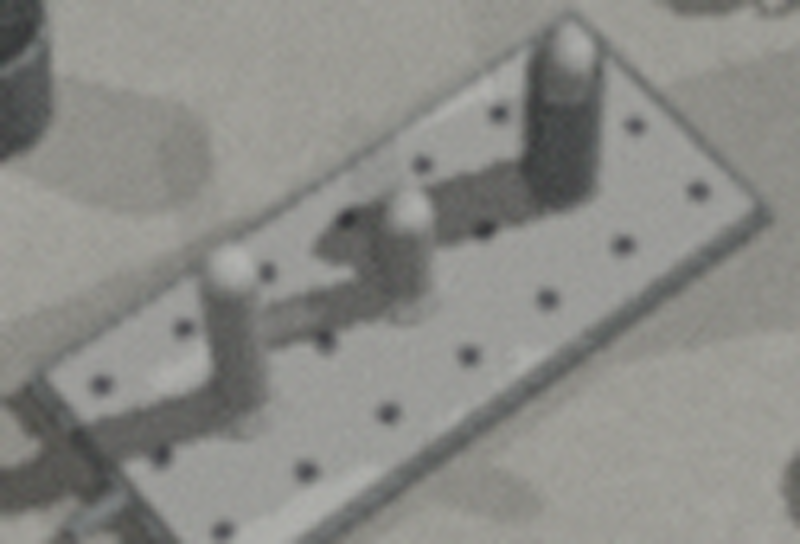

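The crops confirm it. The long jar runs from its closed end at c1 (100,402) to the beaded mouth at (460,387), against the cross wire. The free tall peg has its tip at c2 (659,123) and c4 (233,270). Its foot lies midway between the holes at c2 (498,203) and (708,197). Next I'll compute positions.

```bash
cat > h.py <<'E'
import numpy as np,cv2
from workcell import ctrl
from scipy.optimize import least_squares
P={n:ctrl.camera_params(n) for n in("scene","top")}
def proj(n,X):
    p=P[n];f=192/np.tan(np.radians(p["vfov"]/2));c=np.atleast_2d(X)@p["R"].T+p["t"]
    return np.c_[p["cx"]+f*c[:,0]/c[:,2],p["cy"]+f*c[:,1]/c[:,2]]
def plane(n,uv,z):
    p=P[n];f=192/np.tan(np.radians(p["vfov"]/2));d=p["R"].T@[(uv[0]-p["cx"])/f,(uv[1]-p["cy"])/f,1];o=-p["R"].T@p["t"]
    return o+d*(z-o[2])/d[2]
def tri(a,b,x0=(600,0,100)):
    r=least_squares(lambda X:np.r_[(proj("top",X)-a)[0],(proj("scene",X)-b)[0]],x0);return r.x,r.fun
def cyl(x,y,yaw,half=60,z=58,tilt=np.radians(15),r=20):
    m=np.array([np.cos(yaw)*np.cos(tilt),np.sin(yaw)*np.cos(tilt),-np.sin(tilt)]) # to mouth
    a=np.cross(m,[0,0,1]);a/=np.linalg.norm(a);b=np.cross(m,a);t=np.linspace(0,2*np.pi,40)
    ring=lambda s,r:np.array([x,y,z])+m*s+r*np.outer(np.cos(t),a)+r*np.outer(np.sin(t),b)
    return np.r_[ring(-half,r),ring(half-7,r),ring(half-7,22.5),ring(half,22.5)]
E
python3 - <<'E'
from h import *
c1=lambda u,v:np.array([130+(u+.5)/8-.5,180+(v+.5)/8-.5])
c2=lambda u,v:np.array([220+(u+.5)/6-.5,148+(v+.5)/6-.5])
c4=lambda u,v:np.array([180+(u+.5)/6.4-.5,180+(v+.5)/6.4-.5])
np.set_printoptions(precision=1,suppress=True)
T,S={"a":(81,212),"b":(290,207),"c":(498,203),"d":(708,197)},{"b":(484,229),"c":(326,341),"d":(162,455),"a":(635,125)}
for k in "abcd": print(k,plane("top",c2(*T[k]),20),plane("scene",c4(*S[k]),20))
print("tip sphere free",tri(c2(659,123),c4(232,270)))
print("tip sleeve",tri(c2(186,140),c4(574,52)))
print("tip short",tri(c2(409,163),c4(410,210)))
for nm,uv in {"beaker rim":(515,405),"wash foot":(208,210),"sample foot":(650,292),"stopper":(347,377),"sleeve":(392,290)}.items(): print(nm,plane("top",np.array(uv)*.64,0))
# jar by hull from top: left/right extent, upper/lower edge at u=270
def meas(p,n="top"):
    h=cv2.convexHull(proj(n,cyl(*p)).astype(np.float32))[:,0]
    cr=lambda u:[ (lambda vs:(min(vs),max(vs)))([a[1]+(u-a[0])*(b[1]-a[1])/(b[0]-a[0]) for a,b in zip(h,np.roll(h,-1,0)) if (a[0]-u)*(b[0]-u)<0])]
    e=lambda u:np.mean(cr(u)[0])
    return np.array([h[:,0].min(),h[:,0].max(),e(c1(160,0)[0]),e(c1(400,0)[0])]),h
m=np.array([c1(98,0)[0],c1(464,0)[0],c1(0,401)[1],c1(0,389)[1]])
x0=plane("top",c1(280,394),58);r=least_squares(lambda p:meas(p)[0]-m,[x0[0],x0[1],-np.pi/2],diff_step=1e-4)
print("jar",r.x,"yawdeg",np.degrees(r.x[2]),r.fun)
im=np.load("pics/top0.npy")[...,::-1]
a=cv2.resize(im[180:250,130:200],None,fx=8,fy=8,interpolation=cv2.INTER_CUBIC)
b=cv2.resize(np.load("pics/scene0.npy")[...,::-1][115:185,270:340],None,fx=8,fy=8,interpolation=cv2.INTER_CUBIC)
for img,n,o in((a,"top",(130,180)),(b,"scene",(270,115))):
    h=meas(r.x,n)[1] if n=="top" else cv2.convexHull(proj(n,cyl(*r.x)).astype(np.float32))[:,0]
    cv2.polylines(img,[((h-o+.5)*8).astype(int)],True,(0,0,255),1)
cv2.imwrite("pics/ov.png",cv2.resize(np.hstack([a,b]),(800,400)))
E
```

```text
a [577.5  41.4  20. ] [577.6  42.5  20. ]
b [589.6 -57.8  20. ] [589.2 -56.3  20. ]
c [ 601.3 -156.7   20. ] [ 602.3 -156.2   20. ]
d [ 614.  -256.7   20. ] [ 614.3 -254.6   20. ]
tip sphere free (array([ 608.7, -205.7,  148.1]), array([-0.5, -0.3, -0.6,  0. ]))
tip sleeve (array([585. ,  -6.4, 137.1]), array([-0.6, -0.3, -0.7,  0.2]))
tip short (array([ 596.6, -105.6,   93.7]), array([-0.5, -0.3, -0.7,  0.1]))
beaker rim [ 390.2 -248.8    0. ]
wash foot [703.1 358.6   0. ]
sample foot [ 622.4 -489.7    0. ]
stopper [410.6  55.6   0. ]
sleeve [579.5  -9.7   0. ]
jar [423.4 208.2  -1.4] yawdeg -79.99910398163546 [-0.5  0.5 -0.1  0.1]
```

View pics/ov.png

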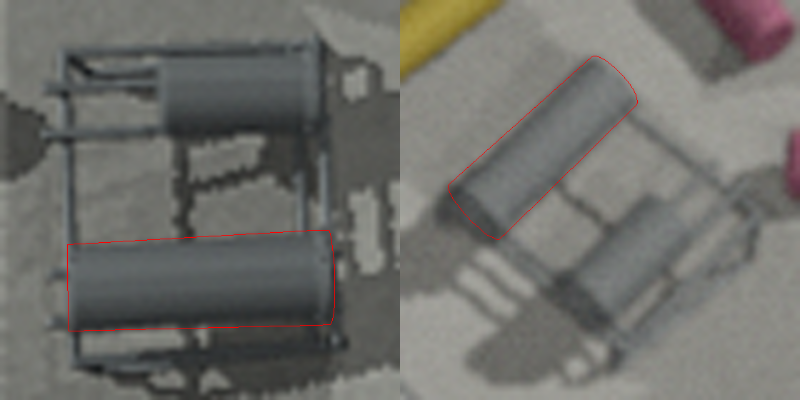

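The overlay fits in both views. The jar's middle is at (423,208,58) with its mouth toward yaw -80°. The free peg is at (608,-206) with its tip at z≈159. I'll plan the approach: grip 55 mm from the closed end, then turn +75° about tool y so the closed end is up.

```bash
cat > plan.py <<'E'
import numpy as np
from scipy.spatial.transform import Rotation as Ro
from workcell import ctrl
np.set_printoptions(precision=4,suppress=True)
def frame(z,y): # tool rotation from z and y axes
    z=z/np.linalg.norm(z);x=np.cross(y,z);x/=np.linalg.norm(x);return np.c_[x,np.cross(z,x),z]
def plan(tcp,R,o=None):
    o=o or ctrl.get_obs();R0=Ro.from_rotvec(o["orientation"]).as_matrix()
    w=Ro.from_matrix(R0.T@R).as_rotvec();d=R.T@(np.asarray(tcp)-o["ee_pos"])
    print("t",o["t"],"turn",w,"rows>=",np.degrees(np.linalg.norm(w))/7.16,"then shift",d,"rows>=",np.linalg.norm(d)/41.7)
m=np.array([np.cos(np.radians(-80))*np.cos(np.radians(15)),np.sin(np.radians(-80))*np.cos(np.radians(15)),-np.sin(np.radians(15))])
yg=np.cross([0,0,1],m);yg/=np.linalg.norm(yg)
if yg[0]<0: yg=-yg
zg=np.cross(-m,yg); Rg=frame(zg,yg); G=np.array([423.4,208.2,58])-5*m
def tcp(g,R): return np.asarray(g)+19*R[:,2]
E
python3 - <<'E'
from plan import *
print(Rg,G,tcp(G,Rg))
plan(tcp(G,Rg)-130*Rg[:,2],Rg)
E
```

```text
[[-0.1677  0.9848 -0.0449]
 [ 0.9513  0.1736  0.2549]
 [ 0.2588  0.     -0.9659]] [422.5613 212.9563  59.2941] [421.7074 217.7991  40.9415]
t 0.1 turn [ 0.1819  0.2167 -1.3901] rows>= 11.3519123417893 then shift [683.9068 346.0541 240.7142] rows>= 19.26579492875591
```

```bash
python3 -m pendant '{"grip":[0.45,0.45,0.45,0.45,0.45,0.45,0.45,0.45,0.45,0.45,0.45,0.45],"linear":[[0,0,0],[0,0,0],[0,0,0],[0,0,0],[0,0,0],[0,0,0],[0,0,0],[0,0,0],[0,0,0],[0,0,0],[0,0,0],[0,0,0]],"angular":[[0.0152,0.0181,-0.1158],[0.0152,0.0181,-0.1158],[0.0152,0.0181,-0.1158],[0.0152,0.0181,-0.1158],[0.0152,0.0181,-0.1158],[0.0152,0.0181,-0.1158],[0.0152,0.0181,-0.1158],[0.0152,0.0181,-0.1158],[0.0152,0.0181,-0.1158],[0.0152,0.0181,-0.1158],[0.0152,0.0181,-0.1158],[0.0152,0.0181,-0.1158]]}'
python3 -m pendant '{"grip":[0.45,0.45,0.45,0.45,0.45,0.45,0.45,0.45,0.45,0.45,0.45,0.45],"linear":[[30,22,5],[30,22,5],[30,22,5],[30,22,5],[30,22,5],[30,22,5],[30,22,5],[30,16,5],[30,16,5],[30,16,5],[30,16,5],[30,16,5]],"angular":[[0,0,0],[0,0,0],[0,0,0],[0,0,0],[0,0,0],[0,0,0],[0,0,0],[0,0,0],[0,0,0],[0,0,0],[0,0,0],[0,0,0]]}'
python3 -c "
from plan import *
plan(tcp(G,Rg)-130*Rg[:,2],Rg);print(ctrl.get_obs()['qpos'])"
```

```text
t: 1.1
ee_pos: [212.2, -587.6, 222.2]
orientation: [-1.878, -2.249, -0.249]
ft_force: [-0.3, 0.4, -0.1]
width: 63.5
grasp_force: 0.0
t: 2.1
ee_pos: [380.0, -187.7, 257.7]
orientation: [-1.885, -2.245, -0.248]
ft_force: [0.5, -0.9, 0.4]
width: 63.6
grasp_force: 0.0
t 2.1 turn [ 0.      0.0003 -0.0007] rows>= 0.005906977816189408 then shift [322.6623 111.5136 180.8224] rows>= 9.264263898907236
[-0.62    0.1697  1.9274  0.1928  1.2389 -0.8746]
```

```bash
python3 -m pendant '{"grip":[0.45,0.45,0.45,0.45,0.45,0.45,0.45,0.45,0.45,0.45,0.45,0.45],"linear":[[27,9.3,15],[27,9.3,15],[27,9.3,15],[27,9.3,15],[27,9.3,15],[27,9.3,15],[27,9.3,15],[27,9.3,15],[27,9.3,15],[27,9.3,15],[27,9.3,15],[25.7,9.2,15]],"angular":[[0,0,0],[0,0,0],[0,0,0],[0,0,0],[0,0,0],[0,0,0],[0,0,0],[0,0,0],[0,0,0],[0,0,0],[0,0,0],[0,0,0]]}'
python3 -c "
from plan import *
plan(tcp(G,Rg),Rg);print(ctrl.get_obs()['qpos'])"
```

```text
t: 3.1
ee_pos: [427.5, 184.4, 166.7]
orientation: [-1.884, -2.245, -0.248]
ft_force: [0.8, -1.0, -0.2]
width: 63.3
grasp_force: 0.0
t 3.1 turn [ 0.0001  0.0006 -0.0002] rows>= 0.0051989369666047575 then shift [  0.2213   0.0902 130.2977] rows>= 3.1246499490071677
[ 0.2086  0.2755  2.0491  0.354   0.8397 -0.2064]
```

```bash
python3 -m pendant '{"grip":[0.45,0.45,0.45,0.45,0.45,0.45,0.45,0.45,0.45,0.45],"linear":[[0,0,20],[0,0,20],[0,0,20],[0,0,15],[0,0,15],[0,0,10],[0,0,10],[0,0,10],[0,0,5],[0,0,5]],"angular":[[0,0,0],[0,0,0],[0,0,0],[0,0,0],[0,0,0],[0,0,0],[0,0,0],[0,0,0],[0,0,0],[0,0,0]]}'
python3 -m pendant '{"grip":[0.45,-1,-1,-1,-1,-1,-1,-1],"linear":[[0,0,0],[0,0,0],[0,0,0],[0,0,0],[0,0,0],[0,0,0],[0,0,0],[0,0,0]],"angular":[[0,0,0],[0,0,0],[0,0,0],[0,0,0],[0,0,0],[0,0,0],[0,0,0],[0,0,0]]}'
```

```text
t: 3.93
ee_pos: [422.0, 215.9, 41.1]
orientation: [-1.885, -2.245, -0.248]
ft_force: [-0.1, -0.3, -0.6]
width: 63.5
grasp_force: 0.0
t: 4.6
ee_pos: [421.9, 215.7, 42.0]
orientation: [-1.884, -2.245, -0.248]
ft_force: [-1.9, -2.9, 6.9]
width: 39.9
grasp_force: 29.9
```

```bash
python3 -m pendant '{"grip":[-1,-1,-1,-1,-1,-1,-1,-1,-1,-1,-1,-1],"linear":[[0.5,0,-5],[0.5,0,-10],[0,0,-15],[0,0,-20],[0,0,-25],[0,0,-25],[0,0,-25],[0,0,-25],[0,0,-25],[0,0,-20],[0,0,-15],[0,0,-10]],"angular":[[0,0,0],[0,0,0],[0,0,0],[0,0,0],[0,0,0],[0,0,0],[0,0,0],[0,0,0],[0,0,0],[0,0,0],[0,0,0],[0,0,0]]}'
python3 - <<'E'
from plan import *
print(ctrl.get_obs()['qpos'])
yaw=np.radians(60)
zt=np.array([np.cos(yaw),np.sin(yaw),0]);R=frame(zt,np.cross(zt,[0,0,1]))
print(R)
g=np.array([500,-100,280]);plan(tcp(g,R),R)
o=ctrl.get_obs();R0=Ro.from_rotvec(o["orientation"]).as_matrix()
R1=R0@Ro.from_rotvec([0,np.radians(75),0]).as_matrix();print(R1); print(Ro.from_matrix(R1.T@R).as_rotvec())
E
```

```text
t: 5.6
ee_pos: [432.1, 160.1, 256.7]
orientation: [-1.887, -2.247, -0.25]
ft_force: [1.0, 0.1, -2.5]
width: 39.9
grasp_force: 29.9
[ 0.1547  0.1338  1.9738  0.3004  1.0559 -0.1707]
[[-0.     0.866  0.5  ]
 [ 0.    -0.5    0.866]
 [ 1.     0.     0.   ]]
t 5.6 turn [-0.5909  1.2527  0.4578] rows>= 11.673374882261207 then shift [  23.327   188.9049 -172.3125] rows>= 6.157084396503112
[[-0.0031  0.985  -0.1725]
 [ 0.0008  0.1725  0.985 ]
 [ 1.      0.0029 -0.0013]]
[-0.697   0.0003  0.0033]
```

Jar held (width 39.9, grip 30 N) and clear of the cradle. I'll carry it over near the peg before turning it.

```bash
python3 - <<'E'
from plan import *
o=ctrl.get_obs();R0=Ro.from_rotvec(o["orientation"]).as_matrix()
plan([600,-150,310],R0)
E
```

```text
t 5.6 turn [0. 0. 0.] rows>= 0.0 then shift [-309.525   112.0809 -137.3419] rows>= 8.553815763761838
```

```bash
python3 -m pendant '{"grip":[-1,-1,-1,-1,-1,-1,-1,-1,-1,-1,-1,-1],"linear":[[-10,4,-8],[-20,8,-13],[-28,10,-13],[-31,11,-13],[-31,11,-13],[-31,11,-13],[-31,11,-13],[-31,11,-13],[-31,11,-13],[-31,11,-13],[-22,8,-8],[-12,5,-4]],"angular":[[0,0,0],[0,0,0],[0,0,0],[0,0,0],[0,0,0],[0,0,0],[0,0,0],[0,0,0],[0,0,0],[0,0,0],[0,0,0],[0,0,0]]}'
python3 - <<'E'
from plan import *
o=ctrl.get_obs();print(o["qpos"])
zt=np.array([.5,.75**.5,0]);R=frame(zt,np.cross(zt,[0,0,1]))
plan(tcp([608,-206,300],R),R)
E
```

```text
t: 6.6
ee_pos: [600.5, -151.8, 306.8]
orientation: [-1.888, -2.244, -0.247]
ft_force: [-0.0, 0.7, -2.3]
width: 39.7
grasp_force: 29.9
[-0.3767  0.4     1.4881  0.2245  1.3957 -0.6035]
t 6.6 turn [-0.5914  1.2545  0.4545] rows>= 11.679149696647249 then shift [ -6.8395  33.572  -24.2415] rows>= 1.0064820963150074
```

```bash
python3 -m pendant '{"grip":[-1,-1,-1,-1,-1,-1,-1,-1],"linear":[[0,0,0],[0,0,0],[0,0,0],[0,0,0],[0,0,0],[0,0,0],[0,0,0],[0,0,0]],"angular":[[-0.037,0.0784,0.0284],[-0.037,0.0784,0.0284],[-0.037,0.0784,0.0284],[-0.037,0.0784,0.0284],[-0.037,0.0784,0.0284],[-0.037,0.0784,0.0284],[-0.037,0.0784,0.0284],[-0.037,0.0784,0.0284]]}'
python3 -m pendant '{"grip":[-1,-1,-1,-1,-1,-1,-1,-1],"linear":[[0,0,0],[0,0,0],[0,0,0],[0,0,0],[0,0,0],[0,0,0],[0,0,0],[0,0,0]],"angular":[[-0.037,0.0784,0.0284],[-0.037,0.0784,0.0284],[-0.037,0.0784,0.0284],[-0.037,0.0784,0.0284],[-0.037,0.0784,0.0284],[-0.037,0.0784,0.0284],[-0.037,0.0784,0.0284],[-0.037,0.0784,0.0284]]}'
python3 - <<'E'
from plan import *
o=ctrl.get_obs();print(o["qpos"])
zt=np.array([.5,.75**.5,0]);R=frame(zt,np.cross(zt,[0,0,1]))
plan(tcp([608,-206,250],R),R)
E
```

```text
t: 7.27
ee_pos: [599.5, -149.2, 307.0]
orientation: [-1.827, -1.624, -1.021]
ft_force: [-0.4, 0.3, -1.9]
width: 39.7
grasp_force: 29.9
t: 7.93
ee_pos: [599.5, -149.3, 306.7]
orientation: [-1.581, -0.91, -1.585]
ft_force: [0.1, 0.7, -2.0]
width: 39.8
grasp_force: 29.9
[-0.7733  0.7215  1.7562  1.3751  1.7265 -0.9198]
t 7.9333 turn [ 0.0003 -0.0038 -0.0019] rows>= 0.03384731158864991 then shift [-56.7105  35.7122 -25.9088] rows>= 1.723069945833488
```

```bash
python3 -m pendant '{"grip":[-1,-1,-1,-1,-1,-1,-1,-1],"linear":[[0,5,-4],[0,8,-6],[0,8,-6],[-5,8,-6],[-12,6.7,-3.9],[-12,0,0],[-12,0,0],[-9,0,0]],"angular":[[0,0,0],[0,0,0],[0,0,0],[0,-0.002,-0.001],[0,-0.002,-0.001],[0,0,0],[0,0,0],[0,0,0]]}'
python3 - <<'E'
from h import *
from plan import *
o=ctrl.get_obs();R=Ro.from_rotvec(o["orientation"]).as_matrix();print(o["ee_pos"],R)
a=[]
out=[]
for n in("top","scene"):
    im=ctrl.get_image(n);np.save(f"pics/{n}1.npy",im)
    g=o["ee_pos"]-19*R[:,2];c=proj(n,g-[0,0,30])[0].astype(int);o0=c-[25,30];print(n,o0)
    out.append(cv2.resize(im[o0[1]:o0[1]+75,o0[0]:o0[0]+50,::-1],None,fx=8,fy=8,interpolation=cv2.INTER_CUBIC))
cv2.imwrite("pics/h1.png",np.hstack(out))
E
```

```text
t: 8.6
ee_pos: [617.5, -188.6, 254.8]
orientation: [-1.585, -0.918, -1.58]
ft_force: [-0.4, 0.0, -2.0]
width: 39.7
grasp_force: 29.9
[ 617.4502 -188.6032  254.8367] [[ 0.0014  0.8673  0.4979]
 [ 0.0026 -0.4979  0.8673]
 [ 1.      0.0001 -0.003 ]]
top [310 128]
scene [188 178]
```

View pics/h1.png

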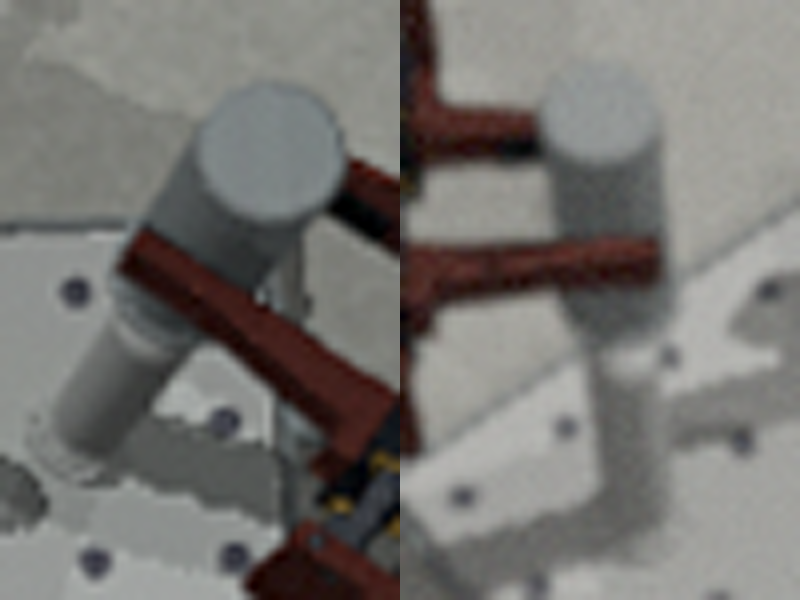

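The picture shows the jar upside down above the peg. The closed-end disc is centred at crop (271,152) in the top view and (200,113) in the scene view. I'll triangulate it and overlay a vertical jar model to check the tilt.

```bash
python3 - <<'E'
from h import *
from plan import *
np.set_printoptions(precision=1,suppress=True)
o=ctrl.get_obs();R=Ro.from_rotvec(o["orientation"]).as_matrix();g=o["ee_pos"]-19*R[:,2]
ot,os=np.array([310,128]),np.array([188,178])
px=lambda o,u,v:o+(np.array([u,v])+.5)/8-.5
X,f=tri(px(ot,271.5,152),px(os,200.5,113.5),x0=(600,-200,300));print("disc",X,f,"grip",g)
out=[]
for n,o0 in(("top",ot),("scene",os)):
    img=cv2.resize(np.load(f"pics/{n}1.npy")[o0[1]:o0[1]+75,o0[0]:o0[0]+50,::-1],None,fx=8,fy=8,interpolation=cv2.INTER_CUBIC)
    mid=X-[0,0,60]; C=cyl(mid[0],mid[1],0,z=mid[2],tilt=np.radians(89.99))
    for P3,col in((C[:40],(0,0,255)),(C[-40:],(0,255,0)),(C[40:80],(255,0,0))):
        cv2.polylines(img,[((proj(n,P3)-o0+.5)*8).astype(int)],True,col,1)
    # peg dome circle
    t=np.linspace(0,6.28,30);pb=np.array([608,-206,20])+14*np.c_[np.cos(t),np.sin(t),0*t]
    cv2.polylines(img,[((proj(n,pb)-o0+.5)*8).astype(int)],True,(0,255,255),1)
    out.append(img)
cv2.imwrite("pics/h2.png",np.hstack(out))
E
```

```text
disc [ 608.6 -203.2  307.6] [-0.3 -0.2 -0.5  0. ] grip [ 607.8 -204.7  254.5]
```

View pics/h2.png

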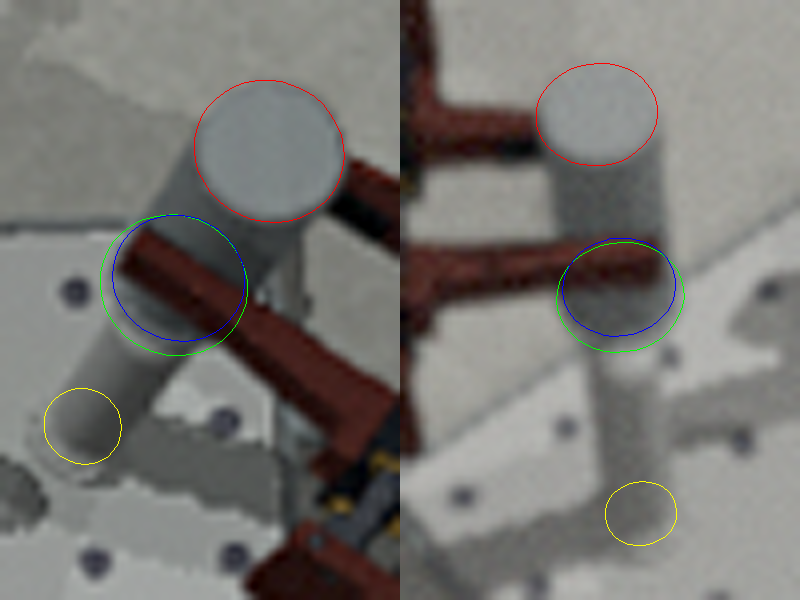

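The jar hangs vertical and is about 2.5 mm off the peg in y, relative to the triangulated tip. I'll correct that and lower it over the tip.

```bash
python3 -m pendant '{"grip":[-1,-1,-1,-1,-1,-1,-1,-1,-1,-1],"linear":[[0,0.5,-1.2],[0,0.5,-1.1],[-6,0,0],[-6,0,0],[-6,0,0],[-6,0,0],[-6,0,0],[-6,0,0],[-6,0,0],[0,0,0]],"angular":[[0,0,0],[0,0,0],[0,0,0],[0,0,0],[0,0,0],[0,0,0],[0,0,0],[0,0,0],[0,0,0],[0,0,0]]}'
python3 -m pendant '{"grip":[-1,-1,-1,-1,-1,-1],"linear":[[-6,0,0],[-6,0,0],[-6,0,0],[-6,0,0],[-6,0,0],[0,0,0]],"angular":[[0,0,0],[0,0,0],[0,0,0],[0,0,0],[0,0,0],[0,0,0]]}'
```

```text
t: 9.53
ee_pos: [617.3, -191.4, 213.4]
orientation: [-1.585, -0.917, -1.58]
ft_force: [0.1, 0.6, -1.6]
width: 39.7
grasp_force: 29.9
t: 10.03
ee_pos: [617.3, -191.5, 183.5]
orientation: [-1.585, -0.917, -1.58]
ft_force: [0.4, 0.4, -2.6]
width: 39.7
grasp_force: 29.9
```

```bash
python3 -m pendant '{"grip":[-1,-1,-1,-1,-1,-1,-1,-1,-1,-1],"linear":[[-6,0,0],[-6,0,0],[-6,0,0],[-6,0,0],[-6,0,0],[-6,0,0],[-6,0,0],[-6,0,0],[-6,0,0],[0,0,0]],"angular":[[0,0,0],[0,0,0],[0,0,0],[0,0,0],[0,0,0],[0,0,0],[0,0,0],[0,0,0],[0,0,0],[0,0,0]]}'
python3 -m pendant '{"grip":[-1,-1,-1,-1,-1,-1],"linear":[[-2,0,0],[-2,0,0],[-2,0,0],[-2,0,0],[-1.5,0,0],[0,0,0]],"angular":[[0,0,0],[0,0,0],[0,0,0],[0,0,0],[0,0,0],[0,0,0]]}'
```

```text
t: 10.87
ee_pos: [617.3, -191.7, 129.5]
orientation: [-1.585, -0.917, -1.58]
ft_force: [0.7, 0.4, -3.1]
width: 39.4
grasp_force: 29.9
t: 11.37
ee_pos: [617.5, -192.0, 121.2]
orientation: [-1.584, -0.918, -1.581]
ft_force: [-0.0, -0.1, -2.2]
width: 39.3
grasp_force: 29.9
```

```bash
python3 -m pendant '{"grip":[-1,-1,-1,-1,-1,-1],"linear":[[-1,0,0],[-1,0,0],[-1,0,0],[-1,0,0],[-1,0,0],[0,0,0]],"angular":[[0,0,0],[0,0,0],[0,0,0],[0,0,0],[0,0,0],[0,0,0]]}'
python3 -m pendant '{"grip":[-1,-1,-1,-1,-1],"linear":[[-1,0,0],[-1,0,0],[-1,0,0],[0,0,0],[0,0,0]],"angular":[[0,0,0],[0,0,0],[0,0,0],[0,0,0],[0,0,0]]}'
```

```text
t: 11.87
ee_pos: [617.5, -192.0, 116.2]
orientation: [-1.584, -0.918, -1.581]
ft_force: [0.1, -0.1, -2.6]
width: 39.8
grasp_force: 29.9
t: 12.28
ee_pos: [617.5, -192.0, 113.4]
orientation: [-1.584, -0.919, -1.581]
ft_force: [0.6, -1.1, -1.8]
width: 39.8
grasp_force: 29.9
```

```bash
python3 -m pendant '{"grip":[-1,-1,-1,-1],"linear":[[-1,0,0],[-1,0,0],[0,0,0],[0,0,0]],"angular":[[0,0,0],[0,0,0],[0,0,0],[0,0,0]]}'
```

```text
t: 12.62
ee_pos: [617.5, -192.0, 111.4]
orientation: [-1.584, -0.919, -1.582]
ft_force: [-0.3, 0.5, -2.6]
width: 39.5
grasp_force: 29.9
```

```bash
python3 -m pendant '{"grip":[-1,-1,-1],"linear":[[-1,0,0],[0,0,0],[0,0,0]],"angular":[[0,0,0],[0,0,0],[0,0,0]]}'
```

```text
t: 12.87
ee_pos: [617.5, -192.0, 110.4]
orientation: [-1.584, -0.919, -1.582]
ft_force: [-0.9, -0.2, -1.9]
width: 39.8
grasp_force: 29.9
```

```bash
python3 -m pendant '{"grip":[-1,-1,-1],"linear":[[-1,0,0],[0,0,0],[0,0,0]],"angular":[[0,0,0],[0,0,0],[0,0,0]]}'
```

```text
t: 13.12
ee_pos: [617.5, -192.0, 109.4]
orientation: [-1.584, -0.919, -1.582]
ft_force: [-0.2, -0.2, -3.1]
width: 39.8
grasp_force: 29.9
```

```bash
python3 -m pendant '{"grip":[-1,-1,-1],"linear":[[-1,0,0],[0,0,0],[0,0,0]],"angular":[[0,0,0],[0,0,0],[0,0,0]]}'
```

```text
t: 13.37
ee_pos: [617.5, -192.0, 108.4]
orientation: [-1.584, -0.919, -1.582]
ft_force: [-1.1, -0.7, -2.2]
width: 39.7
grasp_force: 29.9
```

```bash
python3 -m pendant '{"grip":[-1,-1,-1],"linear":[[-1,0,0],[0,0,0],[0,0,0]],"angular":[[0,0,0],[0,0,0],[0,0,0]]}'
```

```text
t: 13.62
ee_pos: [617.6, -192.1, 107.7]
orientation: [-1.584, -0.919, -1.582]
ft_force: [-0.5, 0.1, -0.3]
width: 39.6
grasp_force: 29.9
```

```bash
python3 -m pendant '{"grip":[-1,-1,-1],"linear":[[-1,0,0],[0,0,0],[0,0,0]],"angular":[[0,0,0],[0,0,0],[0,0,0]]}'
```

```text
t: 13.87
ee_pos: [617.7, -192.1, 107.5]
orientation: [-1.582, -0.919, -1.583]
ft_force: [0.0, 0.5, 4.8]
width: 39.7
grasp_force: 29.9
```

Contact felt: the z force went from -2.5 to +4.8 N at the expected height. I'll ease off slightly, hold, and then open.

```bash
python3 -m pendant '{"grip":[-1,-1,-1],"linear":[[0.3,0,0],[0,0,0],[0,0,0]],"angular":[[0,0,0],[0,0,0],[0,0,0]]}'
python3 -m pendant '{"grip":[0,0.1,0.2,0.3,0.45,0.45,0.45,0.45],"linear":[[0,0,0],[0,0,0],[0,0,0],[0,0,0],[0,0,0],[0,0,0],[0,0,0],[0,0,0]],"angular":[[0,0,0],[0,0,0],[0,0,0],[0,0,0],[0,0,0],[0,0,0],[0,0,0],[0,0,0]]}'
python3 -m pendant '{"grip":[0.45,0.45,0.45,0.45,0.45,0.45,0.45,0.45,0.45,0.45],"linear":[[0,0,-5],[0,0,-8],[0,0,-10],[0,0,-12],[0,0,-12],[0,0,-12],[0,0,-12],[0,0,-10],[0,0,-8],[0,0,0]],"angular":[[0,0,0],[0,0,0],[0,0,0],[0,0,0],[0,0,0],[0,0,0],[0,0,0],[0,0,0],[0,0,0],[0,0,0]]}'
python3 - <<'E'
from h import *
out=[]
for n,o0 in(("top",(290,140)),("scene",(170,185))):
    im=ctrl.get_image(n);np.save(f"pics/{n}2.npy",im)
    out.append(cv2.resize(im[o0[1]:o0[1]+80,o0[0]:o0[0]+66,::-1],None,fx=6,fy=6,interpolation=cv2.INTER_CUBIC))
cv2.imwrite("pics/f1.png",np.hstack(out))
E
```

```text
t: 14.12
ee_pos: [617.6, -192.2, 107.5]
orientation: [-1.583, -0.919, -1.583]
ft_force: [-0.6, 0.3, 6.5]
width: 39.8
grasp_force: 29.9
t: 14.78
ee_pos: [617.5, -192.1, 106.6]
orientation: [-1.584, -0.919, -1.582]
ft_force: [-0.6, -1.0, 0.1]
width: 63.6
grasp_force: 0.0
t: 15.62
ee_pos: [572.6, -271.2, 107.0]
orientation: [-1.586, -0.918, -1.583]
ft_force: [1.2, 0.2, -0.3]
width: 63.9
grasp_force: 0.0
```

View pics/f1.png

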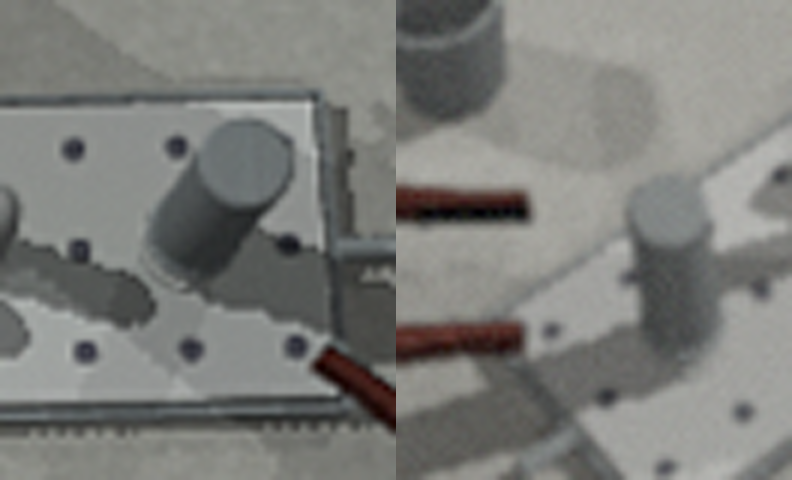

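The jar hangs upright on the free peg (disc at crop (245,163) top and (670,212) scene), and the fingers are clear of it. I'll let the arm settle, then hand in.

```bash
python3 -m pendant '{"grip":[0.45,0.45,0.45,0.45,0.45],"linear":[[0,0,-10],[0,0,-10],[0,0,0],[0,0,0],[0,0,0]],"angular":[[0,0,0],[0,0,0],[0,0,0],[0,0,0],[0,0,0]]}'; python3 -c "
from workcell import ctrl
print(ctrl.close_job())"
```

```text
t: 16.13
ee_pos: [563.2, -286.6, 107.0]
orientation: [-1.584, -0.919, -1.582]
ft_force: [0.3, 0.4, -0.4]
width: 63.4
grasp_force: 0.0
the job is handed in; nothing more can be done
None
```

The long jar hangs upside down on the free tall peg, let go only after I felt it rest on the tip, and the job was handed in at about 16 s; no verdict came back, and I didn't re-measure the other items.

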